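# Cull the broken gel combs from the rinsing rack

## Task

Two of the four gel combs in the blue rinsing rack are damaged: one has snapped teeth, one has lost an end. Swing the rack's steel hold-down bar fully open, lift out the two damaged combs and lay them flat inside the red reject tray, then swing the bar fully shut again over the two sound combs. Leave the sound combs lying in their lanes and do not disturb the other things on the bench.

Things in the scene. Friction and masses are not known exactly. Their poses are not given: they have to be found in the camera images.
- comb_rack: Blue rack 116 (x) x 256 (y) mm, rim 21 mm high, fixed. Origin: centre of underside, on the bench; +x points to the hinge side, away from the robot. Four lanes, one comb in each, spines along rack x at y = -103, -41, +21, +83 mm, in any order. Ribs carry the combs 10 mm above the bench; fins 18 mm high part the lanes at their ends only.
- hold_bar (a joint): Hinge of the steel hold-down bar (rod 6 mm, across all lanes). Hinge line along rack y at rack x = +62 mm, 36 mm above the bench. 0 = shut, bar over the spines with 3 mm clearance; grows as it swings up and away from the robot; 2.3 rad = fully open at its stop. It falls open past upright and shut before it; moves very easily.
- bar_grip (a point): Middle of the bar's black grip sleeve (12 mm thick, 28 mm long along rack y), 62 mm from the hinge line; 36 mm above the bench when shut. Its frame turns with the bar.
- bar_hinge (a point): Middle of the bar's hinge line, fixed to the rack, axes as the rack's (y along the hinge).
- reject_tray: Red open reject tray 210 (x) x 170 (y) x 32 mm, walls and floor 4 mm, rim flange out to 222 x 182 mm, fixed. Origin: centre of its underside, on the bench.
- comb_a: White gel comb lying flat. Spine 90 (own x) x 12 x 16 mm (ends 10 tall); six teeth 8.5 mm wide, 4 mm thick, level with the underside, reach to y = +26 mm; pitch 12 mm. Origin: underside, under mid-spine; starts 10 mm above the bench. Grasp across the spine, above the teeth. SOUND: all teeth and both ends whole.
- comb_b: White gel comb lying flat. Spine 90 (own x) x 12 x 16 mm (ends 10 tall); six teeth 8.5 mm wide, 4 mm thick, level with the underside, reach to y = +26 mm; pitch 12 mm. Origin: underside, under mid-spine; starts 10 mm above the bench. Grasp across the spine, above the teeth. DAMAGED: two neighbouring teeth (centred x = -18 and -6 mm) snapped off to stubs.
- comb_c: White gel comb lying flat. Spine 90 (own x) x 12 x 16 mm (ends 10 tall); six teeth 8.5 mm wide, 4 mm thick, level with the underside, reach to y = +26 mm; pitch 12 mm. Origin: underside, under mid-spine; starts 10 mm above the bench. Grasp across the spine, above the teeth. SOUND: all teeth and both ends whole.
- comb_d: White gel comb lying flat. Spine 90 (own x) x 12 x 16 mm (ends 10 tall); six teeth 8.5 mm wide, 4 mm thick, level with the underside, reach to y = +26 mm; pitch 12 mm. Origin: underside, under mid-spine; starts 10 mm above the bench. Grasp across the spine, above the teeth. DAMAGED: +x end and last two teeth broken off, spine ends at x = +25 mm (origin as on a whole comb).
- timer: Bystander: beige bench timer 100 x 140 x 40 mm, loose; origin centre of underside.
- dye: Bystander: small orange bottle with black cap, diameter 34, 62 mm high, loose; origin centre of underside.
- black_marker: Bystander: white marker pen with black cap, 136 x 14 x 15 mm along its x, loose; origin centre of underside.
There are look-alikes about, which are no part of the job. What is shaped like the comb_d but yellow is not meant.

How it is judged (in metres and radians):
On the way, in this order (a step that is already met when the one before it is completed fails the run):
1. the hold-down bar is swung open (beyond 1.9 rad) (value of joint hold_bar above 1.9 rad), for 0.2 s.
2. both damaged combs lie in the reject tray, let go (x of comb_b in the frame of reject_tray between -0.085 and 0.085 m and y of comb_b in the frame of reject_tray between -0.075 and 0.075 m and z of each of comb_b, comb_d in the frame of reject_tray below 0.026 m and (angle between comb_b's own z axis and vertical below 0.4 rad or angle between comb_b's own z axis and vertical above 2.74 rad) and x of comb_d in the frame of reject_tray between -0.085 and 0.085 m and y of comb_d in the frame of reject_tray between -0.075 and 0.075 m and (angle between comb_d's own z axis and vertical below 0.4 rad or angle between comb_d's own z axis and vertical above 2.74 rad) and contact force between the fingers and comb_b below 0.1 N and contact force between the fingers and comb_d below 0.1 N and linear speed of each of comb_b, comb_d below 0.02 m/s), for 0.2 s.
At the end, for the whole second after the job is handed in: Bar shut (under 0.12 rad) and still; both damaged combs at rest flat in the reject tray (origins within 85 mm in x, 75 mm in y of its centre, under 26 mm above the bench, tilt under 0.4 rad, either face up); both sound combs flat and at rest within 15 mm of their starts (value of joint hold_bar below 0.12 rad and velocity of joint hold_bar below 0.1 rad/s and x of comb_b in the frame of reject_tray between -0.085 and 0.085 m and y of comb_b in the frame of reject_tray between -0.075 and 0.075 m and z of each of comb_b, comb_d in the frame of reject_tray below 0.026 m and (angle between comb_b's own z axis and vertical below 0.4 rad or angle between comb_b's own z axis and vertical above 2.74 rad) and x of comb_d in the frame of reject_tray between -0.085 and 0.085 m and y of comb_d in the frame of reject_tray between -0.075 and 0.075 m and (angle between comb_d's own z axis and vertical below 0.4 rad or angle between comb_d's own z axis and vertical above 2.74 rad) and linear speed of each of comb_b, comb_d, comb_a, comb_c below 0.02 m/s and distance of each of comb_a, comb_c from where it was at the start of the episode below 0.015 m and angle between each of comb_a, comb_c's own z axis and vertical below 0.1 rad); the robot touches nothing.
It fails at once if a sound comb was lifted or pushed more than 25 mm out of place (distance of any of comb_a, comb_c from where it was at the start of the episode above 0.025 m).
It fails at once if a loose bystander was shifted by more than 30 mm (distance of any of timer, dye, black_marker from where it was at the start of the episode above 0.03 m).
It also fails if it takes over 72 s, if anything falls off the work surface, if the arm or the gripper's body presses on something with over 40 N, if the wrist force passes 120 N, or if a joint passes its speed limit or range.

## Robot

A 6-joint arm with a two-finger parallel gripper is mounted at the origin on the work surface; the furniture and walls round the work are solid. World frame = base frame: x ahead of the robot, y to its left, z up, the work surface at z = 0. Lengths are in m, angles in degrees, forces in N, time in s.
With the tool pointing down it reaches from about 0.4 to 0.925 m from the base axis. Payload 12.5 kg.
Tool frame: the origin (TCP) lies between the finger pads; the fingertips stand 11 mm ahead of it and the grasp point (between the pads) lies 8 mm behind it; x points along the fingers, y is the direction in which the jaws open and shut, and the axes are right-handed (so a half turn about x gives the same grasp; the last joint's range is limited). The gripper opens to 95 mm and grips with 3 to 60 N. Pads are 20 mm wide; open, the fingers measure 119 mm over their backs; the gripper's body (75 mm by 180 mm) begins 59 mm behind the grasp point.
Start: joints at [66.429, 28.126, 89.318, -0, 62.55, -6.05], TCP at [0.188, 0.596, 0.226] pointing down, gripper open.
Joint ranges: [-177.58, 177.58], [-47.91, 125.51], [2.72, 160], [-65.01, 245.01], [3.68, 167.84], [-153.87, 153.87]. Speed limits (degrees/s): [127.2, 127.2, 159.86, 180, 180, 180].

## Interface

Orientations are given as a 3x3 rotation matrix whose columns are the frame's x, y, z axes.
In Python, from rig import robot gives the robot as it stands.
- The arm moves only by the shell command python3 -m creep 'ROWS' [OPENING]. ROWS is JSON, a list of rows, each a list of 6 numbers: the shift along the tool's x, y, z in cm, then the turn, a rotation vector about the tool's x, y, z in degrees. In form: [[dx, dy, dz, ax, ay, az], ...]. A call has 1 to 5 rows; each row is the pose to reach, as a shift and turn from the pose measured when the call began, along the tool's axes at that moment; what a row does not reach only later rows make up. A row lasts 1/12 s, in which the tool goes at most 41.7 mm and 7.16 degrees, less where a joint would pass 70% of its speed; a pose out of reach is approached as far as the arm can. A call with a gripper value outside its range is refused whole. OPENING is the closure, from 0 (fully open) to 1 (shut), set as the call begins (- or left out, the last holds). The fingers move at their own pace and stop on an object; the grip force is fixed at half the most. Time passes only in rows, so rows that repeat a pose let the fingers close. It gives the time, the measured TCP pose, the force and the opening at its end, in the units of the state.
- robot.get_obs(): the state, without advancing time (a new reading comes with each control period).
- robot.capture(name): name is "side" or "top" or "wrist"; returns a dict with "pixels" (400x640x3 uint8, red, green, blue), "vfov" (degrees; the focal length in pixels is half the picture's height over the tangent of half this angle, whatever the lens; pixels are square), "cx", "cy" (the principal point, pixels), "rvec" (rotation vector, rad) and "tvec" (3), from world to camera coordinates, as OpenCV has them. Camera axes: x right, y down, z forward; pixel columns grow to the right and rows downward; lengths in m; the calibration is good to about 2 mm. A picture is of the moment at which its call begins. There is no depth.
- robot.job_done(): hands the job in, once; it reports no verdict.
Trained networks look in the newest picture that a camera, given by its name, has taken for a name from the list of things; names that differ only in an ending like _2 or _b are one class to them, and where a whole thing is asked for, a point or a joint stands for the part that bears it (a point fixed in the world has none). Each returns a list of dicts, best first, with "confidence" (0 to 1); they miss things now and then, are a little off and sometimes report something else, mostly with a low value. They report only what shows in the picture. A call takes as long as a camera call. They do not tell look-alikes from the thing itself.
- robot.find_in(camera, name): "bbox" ([left, top, right, bottom] in pixels, round what is visible of it).
- robot.pinpoint(camera, name): "uv" ([column, row] in pixels: a listed point, or the origin of a listed thing).
The state is a dict: "time": time; "joint_positions": joint angles; "qvel": joint speeds; "effort": joint torques, N m; "eef_pos": TCP position; "orientation": TCP orientation; "ft_force": force on the tool from outside, world axes, zero at the start; "ft_torque": the same for the moment, N m; "opening": opening from 0.0 (shut) to 1.0 (fully open).
Only numpy, scipy, OpenCV 4.12 (cv2) and the standard library are available. Lean on these libraries where they do the work, as an engineer would, in place of code of your own. Each camera call takes 0.05 s, during which the arm holds its last target. There are 200 camera calls.

## Working session

There is one attempt and no reset: what is moved stays moved. The work goes in short steps, Python scripts to look and compute and a shell command to move; the robot and the scene stay as the last step left them, time stands still between calls to the robot, and variables do not carry over. Pictures are saved under pics/ and viewed, about 8 in all and at most 12, crops included, and the job is handed in when it is done.

```bash
mkdir -p pics; ls
cat > h.py <<'E'
import numpy as np, cv2
from rig import robot
def cam(name, save=None):
    c=robot.capture(name); 
    if save: cv2.imwrite(f'pics/{save}.png', c['pixels'][:,:,::-1])
    return c
def ray(c,uv):
    R=cv2.Rodrigues(np.array(c['rvec'],float))[0]; t=np.array(c['tvec'],float).ravel()
    f=200/np.tan(np.radians(c['vfov'])/2)
    d=R.T@np.array([(uv[0]-c['cx'])/f,(uv[1]-c['cy'])/f,1]); return -R.T@t,d
def at(c,uv,z):
    o,d=ray(c,uv); return o+d*(z-o[2])/d[2]
def proj(c,p):
    R=cv2.Rodrigues(np.array(c['rvec'],float))[0]; q=R@np.array(p,float)+np.array(c['tvec']).ravel()
    f=200/np.tan(np.radians(c['vfov'])/2); return np.array([c['cx']+f*q[0]/q[2],c['cy']+f*q[1]/q[2]])
def delta(p,Rt=None):
    "shift (cm) in tool axes, turn deg, to world pos p, orientation Rt"
    o=robot.get_obs(); R=np.array(o['orientation']); 
    d=R.T@(np.array(p)-o['eef_pos'])*100
    a=np.zeros(3) if Rt is None else np.degrees(cv2.Rodrigues(R.T@Rt)[0].ravel())
    return np.round(np.r_[d,a],2)
E
python3 - <<'E'
from h import *
np.set_printoptions(precision=3,suppress=True)
o=robot.get_obs(); print(o['time'],o['eef_pos'],o['orientation'],o['opening'])
H={'comb_rack':0,'bar_grip':.036,'bar_hinge':.036,'reject_tray':0,'comb_a':.01,'timer':0,'dye':0,'black_marker':0}
for n in ['top','side']:
    c=cam(n,n+'0')
    print(n, ray(c,(320,200)))
    for k,z in H.items():
        for r in robot.pinpoint(n,k)[:6]: print(k,np.round(r['uv']),round(r['confidence'],2),at(c,r['uv'],z))
E
```

```text
pics
0.0 [0.188 0.596 0.225] [[-0.     0.301  0.954]
 [-0.001  0.954 -0.301]
 [-1.    -0.001 -0.   ]] 1.0029545217652716
top (array([ 0.294, -0.058,  1.378]), array([ 0.118, -0.001, -0.993]))
comb_rack [311. 199.] 0.78 [ 0.462 -0.035  0.   ]
bar_grip [311. 196.] 0.66 [ 0.466 -0.035  0.036]
bar_hinge [307. 173.] 0.77 [ 0.527 -0.025  0.036]
bar_hinge [300. 198.] 0.39 [ 0.461 -0.005  0.036]
reject_tray [435. 195.] 0.64 [ 0.467 -0.377  0.   ]
reject_tray [198. 231.] 0.36 [0.377 0.275 0.   ]
comb_a [280. 199.] 0.81 [0.46 0.05 0.01]
comb_a [348. 194.] 0.62 [ 0.472 -0.138  0.01 ]
comb_a [323. 195.] 0.61 [ 0.469 -0.069  0.01 ]
comb_a [304. 195.] 0.55 [ 0.47  -0.017  0.01 ]
comb_a [200. 286.] 0.54 [0.227 0.265 0.01 ]
timer [199. 227.] 0.85 [0.388 0.274 0.   ]
dye [238. 125.] 0.44 [0.674 0.167 0.   ]
black_marker [321. 229.] 0.53 [ 0.379 -0.061  0.   ]
side (array([0.251, 0.996, 0.598]), array([ 0.168, -0.876, -0.453]))
comb_rack [316. 223.] 0.88 [ 0.459 -0.024  0.   ]
bar_grip [313. 211.] 0.67 [ 0.467 -0.026  0.036]
bar_hinge [293. 213.] 0.73 [ 0.516 -0.005  0.036]
reject_tray [330. 169.] 0.57 [ 0.481 -0.397  0.   ]
reject_tray [218. 259.] 0.48 [0.659 0.178 0.   ]
comb_a [312. 222.] 0.69 [ 0.467 -0.011  0.01 ]
comb_a [317. 206.] 0.66 [ 0.47  -0.103  0.01 ]
comb_a [316. 209.] 0.63 [ 0.469 -0.083  0.01 ]
comb_a [312. 236.] 0.51 [0.452 0.062 0.01 ]
comb_a [402. 302.] 0.44 [0.226 0.28  0.01 ]
timer [322. 300.] 0.7 [0.387 0.287 0.   ]
dye [213. 257.] 0.71 [0.676 0.172 0.   ]
black_marker [347. 220.] 0.54 [ 0.377 -0.055  0.   ]
```

```bash
python3 -c "
import cv2,numpy as np
a=cv2.imread('pics/top0.png');b=cv2.imread('pics/side0.png')
cv2.imwrite('pics/both0.png',cv2.resize(np.vstack([a,b]),(480,600)))"
```

```text
(no output)
```

View pics/top0.png

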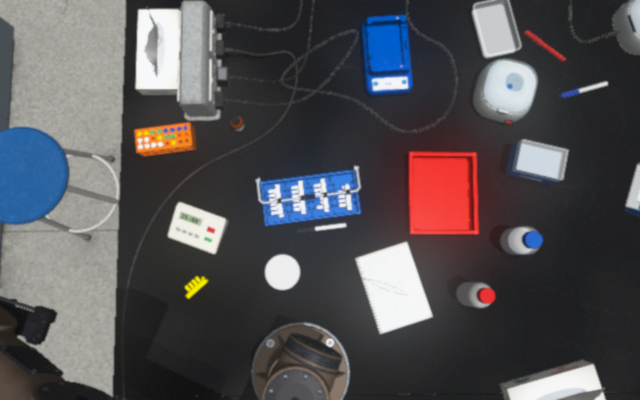

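The top view shows the rack at about (310,198) with four white combs, and the red tray at (443,193). The timer is at (198,228), the marker at (325,227), and the yellow look-alike comb at (196,287), off the rack. Next I go above the rack for a closer wrist view.

```bash
cat > d.py <<'E'
import sys
from h import *
# usage: d.py x y z yaw(of tool y, deg)
x,y,z,a=map(float,sys.argv[1:5]); a=np.radians(a)
X=np.array([0,0,-1.]);Y=np.array([np.cos(a),np.sin(a),0]);R=np.c_[X,Y,np.cross(X,Y)]
print(delta([x,y,z],R).tolist())
E
python3 d.py .43 -.03 .32 7
```

```text
[-9.44, -52.41, 41.91, 65.48, -0.0, -0.0]
```

```bash
python3 -m creep '[[-9.4,-52.4,41.9,65,0,0],[-9.4,-52.4,41.9,65,0,0],[-9.4,-52.4,41.9,65,0,0],[-9.4,-52.4,41.9,65,0,0],[-9.4,-52.4,41.9,65,0,0]]'; python3 d.py .43 -.03 .32 7
```

```text
time: 1.32
eef_pos: [0.2626, 0.4018, 0.2548]
orientation: [[0.0, 0.805, 0.593], [0.0, 0.593, -0.805], [-1.0, 0.0, -0.0]]
ft_force: [1.1, 0.6, -0.2]
opening: 1.001
[-6.52, -12.11, 44.7, 29.35, -0.01, -0.02]
```

```bash
python3 -m creep '[[-6.5,-12,44.7,29,0,0],[-6.5,-12,44.7,29,0,0],[-6.5,-12,44.7,29,0,0],[-6.5,-12,44.7,29,0,0],[-6.5,-12,44.7,29,0,0]]' >/dev/null; python3 d.py .43 -.03 .32 7
```

```text
[-3.6, 6.31, 24.89, -0.09, -0.02, -0.06]
```

```bash
python3 -m creep '[[-3.6,6.3,24.9,0,0,0],[-3.6,6.3,24.9,0,0,0],[-3.6,6.3,24.9,0,0,0],[-3.6,6.3,24.9,0,0,0],[-3.6,6.3,24.9,0,0,0]]' >/dev/null;python3 d.py .43 -.03 .32 7
```

```text
[-0.67, 1.29, 4.85, -0.1, -0.01, -0.12]
```

```bash
python3 -m creep '[[-0.7,1.3,4.9,0,0,0],[-0.7,1.3,4.9,0,0,0],[-0.7,1.3,4.9,0,0,0],[-0.7,1.3,4.9,0,0,0]]'
python3 - <<'E'
from h import *
np.set_printoptions(precision=3,suppress=True)
c=cam('wrist','w1'); print(ray(c,(320,200)))
for k,z in {'comb_rack':0,'bar_grip':.036,'bar_hinge':.036,'comb_a':.01}.items():
    for r in robot.pinpoint('wrist',k)[:6]: print(k,np.round(r['uv']),round(r['confidence'],2),at(c,r['uv'],z))
# tray from top mask
t=cam('top'); h=cv2.cvtColor(t['pixels'],cv2.COLOR_RGB2HSV)
m=(((h[...,0]<8)|(h[...,0]>172))&(h[...,1]>150)&(h[...,2]>80)).astype('uint8')
n,_,s,_=cv2.connectedComponentsWithStats(m); i=1+s[1:,4].argmax(); print(s[i])
cnt=cv2.findContours((_==i).astype('uint8') if 0 else (cv2.connectedComponents(m)[1]==i).astype('uint8'),0,2)[0][0]
for p in cv2.boxPoints(cv2.minAreaRect(cnt)): print(p,at(t,p,.03))
E
```

```text
time: 2.48
eef_pos: [0.4298, -0.0305, 0.3201]
orientation: [[0.001, 0.993, 0.119], [0.001, 0.119, -0.993], [-1.0, 0.001, -0.001]]
ft_force: [0.8, 0.4, 0.1]
opening: 1.001
(array([0.421, 0.041, 0.48 ]), array([ 0.025, -0.254, -0.967]))
comb_rack [344. 166.] 0.74 [ 0.463 -0.031  0.   ]
bar_grip [348. 173.] 0.74 [ 0.466 -0.034  0.036]
bar_hinge [396. 168.] 0.71 [ 0.529 -0.019  0.036]
comb_a [345. 237.] 0.9 [ 0.478 -0.136  0.01 ]
comb_a [347. 105.] 0.79 [0.454 0.054 0.01 ]
comb_a [350. 154.] 0.62 [ 0.468 -0.012  0.01 ]
[ 408  151   72   84 5856]
[408. 151.] [ 0.586 -0.301  0.03 ]
[479. 151.] [ 0.583 -0.494  0.03 ]
[479. 234.] [ 0.358 -0.483  0.03 ]
[408. 234.] [ 0.36  -0.294  0.03 ]
```

View pics/w1.png

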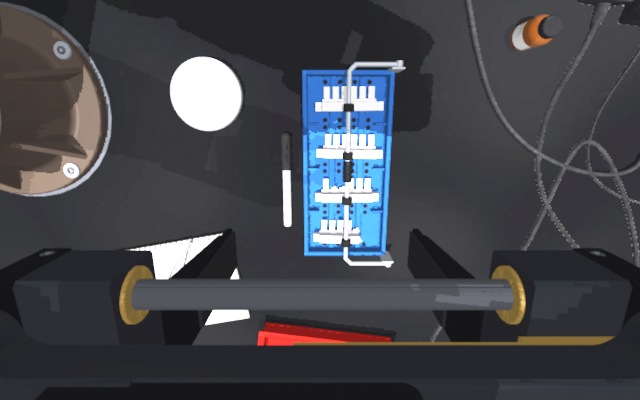

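```bash
python3 -c "
import cv2
a=cv2.imread('pics/w1.png')[60:270,290:410]
b=cv2.resize(a,(480,840),interpolation=cv2.INTER_CUBIC)
cv2.imwrite('pics/w1c.png',cv2.rotate(cv2.resize(b,(340,600)),0)[:,:])"
```

```text
(no output)
```

View pics/w1c.png

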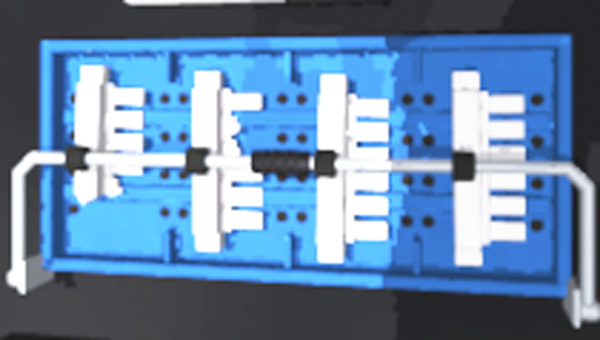

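The crop is rotated, so left is lane y = -103. There, at wrist pixel (338,232), is the short comb, comb_d. Lane -41 at (347,190) holds comb_b with two teeth missing; lanes +21 and +83 at (349,145) and (349,97) are whole. The yellow look-alike at top pixel (196,287) is off the rack. I'll refine the rack pose next.

```bash
python3 - <<'E'
from h import *
np.set_printoptions(precision=4,suppress=True)
from scipy.optimize import least_squares
def corners(n):
    c=cam(n); h=cv2.cvtColor(c['pixels'],cv2.COLOR_RGB2HSV)
    m=((h[...,0]>95)&(h[...,0]<125)&(h[...,1]>130)&(h[...,2]>60)).astype('uint8')
    m=cv2.morphologyEx(m,cv2.MORPH_CLOSE,np.ones((13,13)))
    n_,l,s,ce=cv2.connectedComponentsWithStats(m)
    g=proj(c,[.465,-.032,.02]); i=min([k for k in range(1,n_) if s[k,4]>800],key=lambda k:np.hypot(*(ce[k]-g))); print(n,s[i])
    ct=cv2.findContours((l==i).astype('uint8'),0,1)[0][0][:,0]
    P=np.array([at(c,p,.021)[:2] for p in ct])  # rim plane
    r=cv2.minAreaRect((P*1000).astype(np.float32)); print(r); return P
for n in ['wrist','top']: corners(n)
w=cam('wrist')
for n in ['comb_a']:
  for r in robot.find_in('wrist',n)[:6]: print(np.round(r['bbox']),r['confidence'])
# bar grip from both views
for n in ['wrist','top','side']:
  c=cam(n); r=robot.pinpoint(n,'bar_grip')[0]; print(n,at(c,r['uv'],.036))
E
python3 d.py .465 -.032 .16 7.2
```

```text
wrist [  302    70    93   187 12998]
((464.19024658203125, -31.152175903320312), (122.27023315429688, 261.87664794921875), 6.7233781814575195)
top [ 361   14   52   82 3523]
((865.8970336914062, -251.39889526367188), (235.69268798828125, 135.62408447265625), 2.5191004276275635)
[315.  87. 383. 113.] 0.96
[313. 178. 377. 202.] 0.95
[312. 221. 359. 242.] 0.74
[315. 134. 382. 156.] 0.55
wrist [ 0.4673 -0.0327  0.036 ]
[16.04, 3.41, 0.57, -0.29, -0.01, -0.12]Traceback (most recent call last):
  File "<stdin>", line 19, in <module>
IndexError: list index out of range
```

```bash
python3 -m creep '[[4,3.4,0.6,0,0,0],[8,3.4,0.6,0,0,0],[12,3.4,0.6,0,0,0],[16,3.4,0.6,0,0,0],[16,3.4,0.6,0,0,0]]' 0.68
python3 - <<'E'
from h import *
c=cam('wrist','w2'); r=robot.pinpoint('wrist','bar_grip')[:2]
for q in r: print(q['uv'],q['confidence'],at(c,q['uv'],.036))
E
python3 d.py .465 -.032 .03 6.8
```

```text
time: 3.6
eef_pos: [0.4623, -0.0318, 0.1551]
orientation: [[-0.007, 0.993, 0.12], [0.002, 0.12, -0.993], [-1.0, -0.007, -0.003]]
ft_force: [0.0, 0.4, -0.4]
opening: 0.703
[324.9, 200.3] 0.7 [ 0.46429604 -0.03334352  0.036     ]
[13.01, 0.05, -0.0, 0.1, -0.07, 0.05]
```

View pics/w2.png

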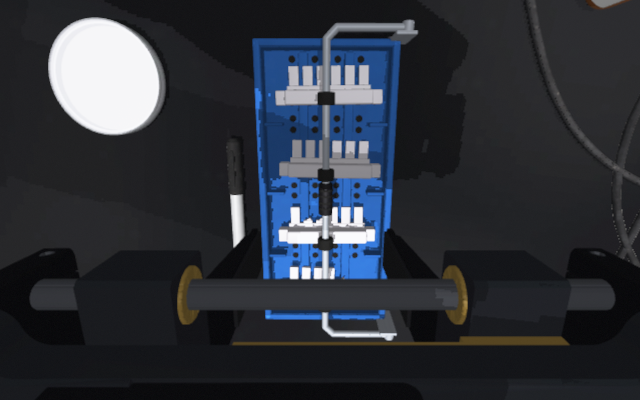

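The sleeve is centred at (325,198), where expected. I descend and close on it.

```bash
python3 -m creep '[[3.5,0,0,0,0,0],[7,0,0,0,0,0],[10,0,0,0,0,0],[12.5,0,0,0,0,0],[12.5,0,0,0,0,0]]' 0.68 && python3 -m creep '[[0,0,0,0,0,0],[0,0,0,0,0,0],[0,0,0,0,0,0],[0,0,0,0,0,0],[0,0,0,0,0,0]]' 1; python3 -c "
import numpy as np
for f in [20,40,60,80,100,115,129]:
    t=np.radians(f);print(f,round(-6.2*np.sin(t),1),round(6.2*(1-np.cos(t)),1))"
```

```text
time: 4.12
eef_pos: [0.4648, -0.0323, 0.0341]
orientation: [[-0.003, 0.993, 0.12], [0.002, 0.12, -0.993], [-1.0, -0.003, -0.002]]
ft_force: [-0.8, -0.8, -0.6]
opening: 0.335
time: 4.53
eef_pos: [0.4646, -0.0324, 0.0359]
orientation: [[-0.002, 0.993, 0.12], [0.001, 0.12, -0.993], [-1.0, -0.002, -0.001]]
ft_force: [-6.0, -2.7, 11.0]
opening: 0.117
20 -2.1 0.4
40 -4.0 1.5
60 -5.4 3.1
80 -6.1 5.1
100 -6.1 7.3
115 -5.6 8.8
129 -4.8 10.1
```

```bash
python3 -m creep '[[-1.1,0.1,0,0,0,0],[-2.1,0.4,0,0,0,0],[-3.1,0.8,0,0,0,0],[-4,1.5,0,0,0,0],[-4,1.5,0,0,0,0]]' 1
```

```text
time: 4.95
eef_pos: [0.478, -0.0307, 0.0784]
orientation: [[-0.005, 0.993, 0.121], [0.001, 0.121, -0.993], [-1.0, -0.005, -0.002]]
ft_force: [-14.1, -6.8, 10.0]
opening: 0.115
```

```bash
python3 -m creep '[[-0.7,0.8,0,0,0,0],[-1.2,1.7,0,0,0,0],[-1.6,2.7,0,0,0,0],[-1.9,3.7,0,0,0,0],[-1.9,3.7,0,0,0,0]]' 1 &&  python3 -c "
from h import *
cam('side','s2');cam('wrist','w3');a=cv2.imread('pics/s2.png')[150:300,230:400];b=cv2.imread('pics/w3.png')
cv2.imwrite('pics/m3.png',np.hstack([cv2.resize(a,(453,400)),cv2.resize(b[:,150:500],(347,400))]))"
```

```text
time: 5.37
eef_pos: [0.5162, -0.0263, 0.1001]
orientation: [[-0.002, 0.993, 0.121], [0.0, 0.121, -0.993], [-1.0, -0.002, -0.001]]
ft_force: [-4.8, 0.5, 17.9]
opening: 0.118
```

View pics/m3.png

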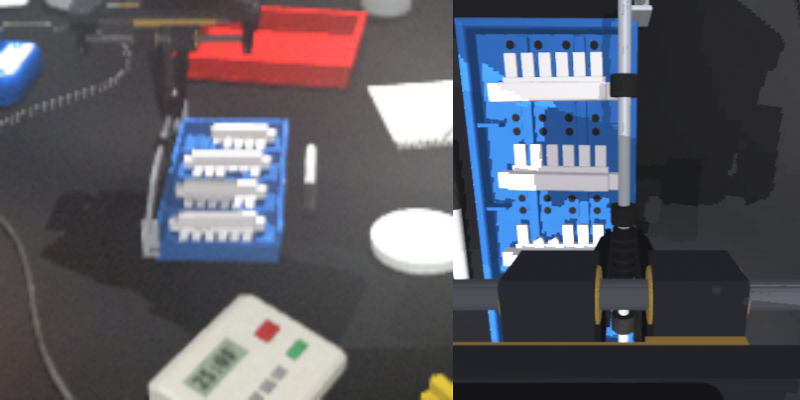

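The bar is gripped and near upright, with its sleeve between the jaws and the combs undisturbed. I carry it on.

```bash
python3 -m creep '[[0,1.1,0,0,0,0],[0,2.2,0,0,0,0],[0.5,3.6,0,0,0,0],[1.3,4.8,0,0,0,0],[1.3,4.8,0,0,0,0]]' 1 && python3 -m creep '[[0.1,0.4,0,0,0,0],[0.1,0.4,0,0,0,0],[0.1,0.4,0,0,0,0]]' 0.55
```

```text
time: 5.88
eef_pos: [0.566, -0.0205, 0.0875]
orientation: [[0.003, 0.993, 0.121], [-0.0, 0.121, -0.993], [-1.0, 0.003, 0.001]]
ft_force: [6.6, -0.7, 6.2]
opening: 0.115
time: 6.13
eef_pos: [0.5697, -0.02, 0.0868]
orientation: [[0.003, 0.993, 0.121], [-0.0, 0.121, -0.993], [-1.0, 0.003, 0.001]]
ft_force: [0.9, -0.1, -0.4]
opening: 0.276
```

```bash
python3 -m creep '[[-3,0,0,0,0,0],[-7,0,0,0,0,0],[-11,0,0,0,0,0],[-11,-5,0,0,0,0],[-11,-9,0,0,0,0]]' 0.55; python3 d.py .465 -.06 .19 96.8
```

```text
time: 6.55
eef_pos: [0.4874, -0.0301, 0.1986]
orientation: [[0.009, 0.992, 0.122], [-0.001, 0.122, -0.993], [-1.0, 0.008, 0.002]]
ft_force: [-0.5, -0.7, -0.7]
opening: 0.447
[0.85, -2.59, 2.69, -89.79, 0.48, -0.28]
```

```bash
python3 -m creep '[[0.8,-2.6,2.7,-90,0.5,-0.3],[0.8,-2.6,2.7,-90,0.5,-0.3],[0.8,-2.6,2.7,-90,0.5,-0.3],[0.8,-2.6,2.7,-90,0.5,-0.3],[0.8,-2.6,2.7,-90,0.5,-0.3]]' 0.58 >/dev/null; python3 d.py .465 -.06 .19 96.8
```

```text
[0.08, 0.04, 0.01, -54.24, 0.12, -0.08]
```

```bash
python3 -m creep '[[0,0,0,-54,0,0],[0,0,0,-54,0,0],[0,0,0,-54,0,0],[0,0,0,-54,0,0],[0,0,0,-54,0,0]]' >/dev/null; python3 d.py .465 -.06 .19 96.8
```

```text
[0.11, 0.03, 0.06, -18.4, 0.15, -0.03]
```

```bash
python3 -m creep '[[0,0,0,-18.4,0,0],[0,0,0,-18.4,0,0],[0,0,0,-18.4,0,0],[0,0,0,-18.4,0,0]]'
python3 - <<'E'
from h import *
c=cam('wrist','w4')
C=np.array([.465,-.0315]);a=np.radians(6.8);rx=np.array([np.cos(a),np.sin(a)]);ry=np.array([-rx[1],rx[0]])
im=c['pixels'][:,:,::-1].copy()
for y in (-103,-41,21,83):
  for e in (-45,45):
    for s in (-6,6):
      p=proj(c,np.r_[C+rx*e/1000+ry*(y+s)/1000,.02]); cv2.circle(im,tuple(np.int32(p)),1,(0,0,255),-1)
cv2.imwrite('pics/w4o.png',im)
for n in ('comb_b',):
  for r in robot.pinpoint('wrist',n): print(np.round(r['uv']),r['confidence'],rx@(at(c,r['uv'],.01)[:2]-C),ry@(at(c,r['uv'],.01)[:2]-C))
E
```

```text
time: 7.72
eef_pos: [0.4642, -0.0601, 0.1913]
orientation: [[0.003, -0.122, 0.993], [0.0, 0.993, 0.122], [-1.0, 0.0, 0.003]]
ft_force: [-0.7, 0.5, -0.3]
opening: 0.418
[254. 185.] 0.97 -0.002312948103405902 -0.09970600408704963
[432. 187.] 0.83 -5.5945323555912105e-05 0.08706989111613599
[310. 185.] 0.78 -0.0021609269786970987 -0.04133722938145786
[372. 190.] 0.6 0.0029438770249574846 0.023706583111977535
```

View pics/w4o.png

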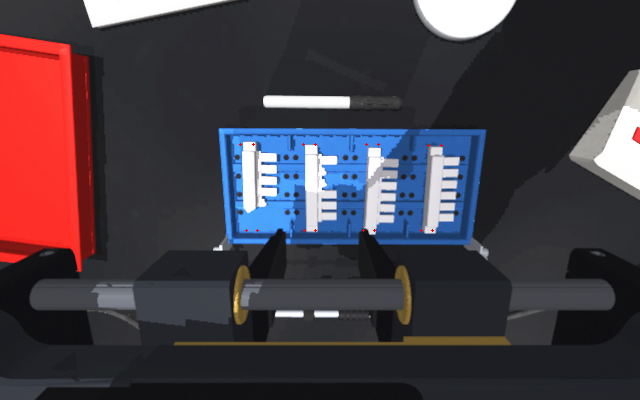

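The overlay lies on the spines to within a pixel or so. Comb_d is at (248,177) and comb_b at (311,187).

```bash
python3 d.py .4697 -.0710 .0275 96.8
```

```text
[16.38, -1.15, 0.37, -0.17, 0.18, -0.0]
```

```bash
python3 -m creep '[[4,-1.15,0.4,0,0,0],[8,-1.15,0.4,0,0.2,0],[12,-1.15,0.4,0,0.2,0],[15.8,-1.15,0.4,0,0.2,0],[16.4,-1.15,0.4,0,0.2,0]]' 0.6; python3 d.py .4697 -.0710 .0275 96.8
```

```text
time: 8.23
eef_pos: [0.4686, -0.0704, 0.0237]
orientation: [[-0.005, -0.112, 0.994], [0.002, 0.994, 0.112], [-1.0, 0.002, -0.005]]
ft_force: [-8.5, 5.7, 46.2]
opening: 0.398
[-0.38, -0.07, 0.1, -0.37, -0.29, -0.14]
```

```bash
python3 -m creep '[[-0.4,-0.1,0.1,0,0,0],[-0.4,-0.1,0.1,0,0,0]]' 0.6;  python3 -m creep '[[0,0,0,0,0,0],[0,0,0,0,0,0],[0,0,0,0,0,0],[0,0,0,0,0,0],[0,0,0,0,0,0]]' 1
```

```text
time: 8.4
eef_pos: [0.4696, -0.0713, 0.0277]
orientation: [[-0.006, -0.11, 0.994], [0.002, 0.994, 0.11], [-1.0, 0.003, -0.006]]
ft_force: [-0.8, 1.3, -0.1]
opening: 0.397
time: 8.82
eef_pos: [0.4697, -0.0713, 0.0281]
orientation: [[-0.006, -0.109, 0.994], [0.002, 0.994, 0.109], [-1.0, 0.003, -0.006]]
ft_force: [0.2, 0.7, 4.1]
opening: 0.122
```

```bash
python3 -m creep '[[-2,0,0,0,0,0],[-5,0,0,0,0,0],[-9,0,0,0,0,0],[-11,0,0,0,0,0],[-11,0,0,0,0,0]]' 1
python3 - <<'E'
from h import *
cam('wrist','w5')
E
python3 d.py .472 -.357 .13 92
```

```text
time: 9.23
eef_pos: [0.4719, -0.0719, 0.142]
orientation: [[0.001, -0.109, 0.994], [0.0, 0.994, 0.109], [-1.0, 0.0, 0.001]]
ft_force: [0.3, 0.2, 0.2]
opening: 0.122
[0.96, -28.37, -3.02, 4.27, -0.09, -0.06]
```

View pics/w5.png

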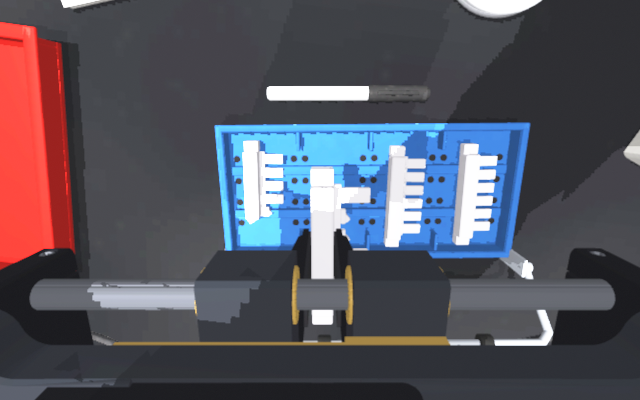

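Comb_b, with its gap in the teeth, is held at (322,230) and the other three combs are unmoved. I carry it to the tray.

```bash
python3 -m creep '[[1,-4,-0.5,4.3,0,0],[1,-8,-1,4.3,0,0],[1,-12,-1.4,4.3,0,0],[1,-16,-1.8,4.3,0,0],[1,-20,-2.2,4.3,0,0]]' 1 >/dev/null;python3 d.py .472 -.357 .13 92
```

```text
[-0.2, -8.25, -0.11, -0.03, -0.19, -0.13]
```

```bash
python3 -m creep '[[0,-4,0,0,0,0],[0,-8,0,0,0,0],[0,-8.2,0,0,0,0],[0,-8.2,0,0,0,0]]' 1 >/dev/null;python3 d.py .472 -.357 .025 92
python3 - <<'E'
from h import *
c=cam('wrist','w6')
h=cv2.cvtColor(c['pixels'],cv2.COLOR_RGB2HSV)
m=(((h[...,0]<8)|(h[...,0]>172))&(h[...,1]>150)&(h[...,2]>80)).astype('uint8')
m[260:]=0
ys,xs=np.where(m); print(xs.min(),xs.max(),ys.min(),ys.max())
row=230; r=np.where(m[row])[0]; print(at(c,(r.min(),row),.032),at(c,(r.max(),row),.032)); print(at(c,(320,ys.min()),.032))
E
```

```text
[10.08, 0.05, 0.05, -0.2, -0.29, -0.24]
156 412 47 259
[ 0.49509697 -0.48203206  0.032     ] [ 0.48974917 -0.29978218  0.032     ]
[ 0.3547079  -0.36309385  0.032     ]
```

```bash
python3 -m creep '[[4,0,0,0,0,0],[7,0,0,0,-0.2,0],[9,0,0,0,-0.3,0],[9.8,0,0,0,-0.3,0],[9.9,0,0,0,-0.3,0]]' 1; python3 d.py .472 -.357 .025 92
```

```text
time: 10.5
eef_pos: [0.4711, -0.3539, 0.0254]
orientation: [[-0.003, -0.034, 0.999], [0.007, 0.999, 0.034], [-1.0, 0.007, -0.003]]
ft_force: [-0.3, -0.6, 0.4]
opening: 0.124
[0.04, -0.31, 0.08, -0.05, -0.16, -0.42]
```

```bash
python3 -m creep '[[0.1,0,0,0,0,0],[0.1,0,0,0,0,0]]' 1; python3 -m creep '[[0,0,0,0,0,0],[0,0,0,0,0,0],[0,0,0,0,0,0]]' 0.65;python3 -m creep '[[-2,0,0,0,0,0],[-6,0,0,0,0,0],[-10,0,0,0,0,0],[-11,0,0,0,0,0]]' 0.75; python3 d.py .468 -.132 .13 96.8
```

```text
time: 10.67
eef_pos: [0.4715, -0.3534, 0.0252]
orientation: [[-0.003, -0.035, 0.999], [0.007, 0.999, 0.035], [-1.0, 0.007, -0.002]]
ft_force: [-0.8, -0.4, -0.4]
opening: 0.125
time: 10.92
eef_pos: [0.4718, -0.3536, 0.0261]
orientation: [[-0.002, -0.035, 0.999], [0.006, 0.999, 0.035], [-1.0, 0.006, -0.001]]
ft_force: [-0.1, -0.2, 0.9]
opening: 0.278
time: 11.25
eef_pos: [0.4734, -0.3556, 0.142]
orientation: [[0.004, -0.035, 0.999], [0.0, 0.999, 0.035], [-1.0, 0.0, 0.004]]
ft_force: [0.7, -0.2, 0.8]
opening: 0.25
[1.21, 22.37, 0.24, -4.8, 0.23, -0.01]
```

```bash
python3 -m creep '[[-1,4,0,0,0,0],[-2,8,0,-2,0,0],[-2,12,0,-4.8,0,0],[-1,16,0,-4.8,0,0],[-1,20,0,-4.8,0,0]]' 0.77 >/dev/null;python3 d.py .467 -.133 .15 96.8
```

```text
[0.17, 2.07, 0.39, -0.02, 0.25, 0.01]
```

```bash
python3 -m creep '[[0,2,0.4,0,0.2,0],[0,2,0.4,0,0.2,0],[0,2,0.4,0,0.2,0]]';python3 - <<'E'
from h import *
c=cam('wrist','w7')
C=np.array([.465,-.0315]);a=np.radians(6.8);rx=np.array([np.cos(a),np.sin(a)]);ry=np.array([-rx[1],rx[0]])
im=c['pixels'][:,:,::-1].copy()
for y in (-103,21,83):
  for e in (-45,25):
    for s in (-6,6):
      p=proj(c,np.r_[C+rx*e/1000+ry*(y+s)/1000,.02]); cv2.circle(im,tuple(np.int32(p)),1,(0,0,255),-1)
for e in(-40,0,40):
  p=proj(c,np.r_[C+rx*e/1000-ry*.128,.021]); cv2.circle(im,tuple(np.int32(p)),1,(0,255,255),-1)
cv2.imwrite('pics/w7o.png',cv2.resize(im[80:300,200:520],(800,550),interpolation=cv2.INTER_CUBIC))
for r in robot.pinpoint('wrist','comb_d'): print(np.round(r['uv']),r['confidence'],rx@(at(c,r['uv'],.01)[:2]-C),ry@(at(c,r['uv'],.01)[:2]-C))
E
```

```text
time: 11.92
eef_pos: [0.4674, -0.1328, 0.1522]
orientation: [[0.002, -0.12, 0.993], [-0.001, 0.993, 0.12], [-1.0, -0.001, 0.002]]
ft_force: [0.7, -0.4, 0.1]
opening: 0.233
[ 87. 166.] 0.92 -0.03369474806398373 -0.3171887970533265
[451. 206.] 0.84 0.0035716929767121625 0.02092127122863432
[322. 200.] 0.78 -0.0016319819842040752 -0.10195721485234584
[523. 201.] 0.72 -0.001340430556979031 0.08789184887012792
[ 51. 163.] 0.22 -0.03677850776038416 -0.34992842974016003
```

View pics/w7o.png

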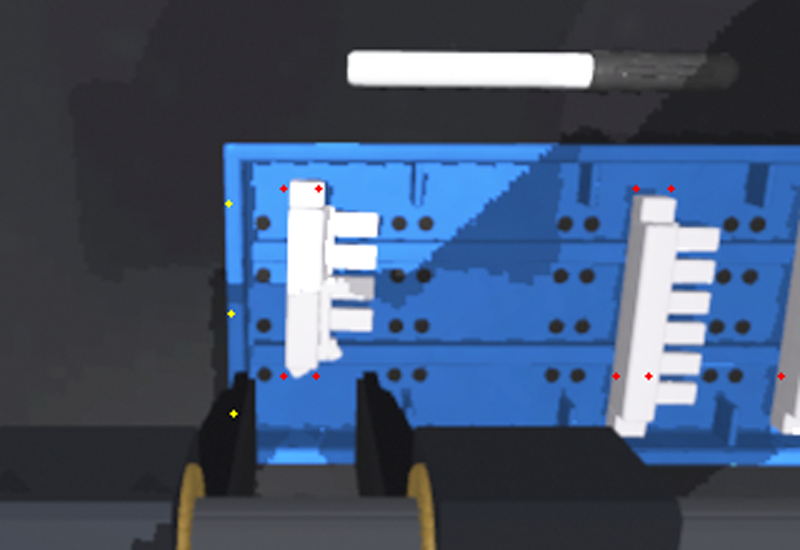

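Comb_d's short spine is at (308,280) in the crop, midway between the fingers, with about 15 mm to the rim on its left. I descend gently, keeping the tips just above the rim.

```bash
python3 -m creep '[[3,0,0,0,0,0],[6,0,0,0,0,0],[8.5,0,0,0,0,0],[10,0,0,0,0,0],[10.3,0,0,0,0,0]]' 0.81;python3 d.py .467 -.133 .0325 96.8
```

```text
time: 12.43
eef_pos: [0.4667, -0.1352, 0.0466]
orientation: [[-0.002, -0.116, 0.993], [0.001, 0.993, 0.116], [-1.0, 0.001, -0.001]]
ft_force: [-1.0, 0.8, -1.0]
opening: 0.189
[1.41, 0.22, 0.06, -0.13, -0.08, -0.06]
```

```bash
python3 -m creep '[[0.2,0.25,0,0,0,0],[0.7,0.3,0,0,0,0],[1.2,0.25,0,0,0,0],[1.4,0.25,0,0,0,0],[1.4,0.25,0,0,0,0]]' 0.81;python3 d.py .467 -.133 .0325 96.8
```

```text
time: 12.85
eef_pos: [0.4665, -0.1328, 0.0327]
orientation: [[-0.001, -0.116, 0.993], [0.001, 0.993, 0.116], [-1.0, 0.001, -0.001]]
ft_force: [-0.2, 0.4, 0.5]
opening: 0.191
[0.02, -0.02, 0.05, -0.13, -0.07, -0.05]
```

```bash
python3 -m creep '[[0.15,0,0,0,0,0],[0.15,0,0,0,0,0],[0.15,0,0,0,0,0],[0.15,0,0,0,0,0],[0.15,0,0,0,0,0]]' 1; python3 -m creep '[[-1,0,0,0,0,0],[-2.5,0,0,0,0,0],[-4.5,0,0,0,0,0],[-7,0,0,0,0,0],[-10,0,0,0,0,0]]' 1
python3 - <<'E'
from h import *
cam('wrist','w8')
E
python3 d.py .465 -.43 .13 92
```

```text
time: 13.27
eef_pos: [0.4666, -0.1328, 0.0314]
orientation: [[-0.001, -0.116, 0.993], [0.001, 0.993, 0.116], [-1.0, 0.001, -0.001]]
ft_force: [-0.0, 0.8, 1.6]
opening: 0.121
time: 13.68
eef_pos: [0.466, -0.1326, 0.1324]
orientation: [[-0.003, -0.116, 0.993], [0.001, 0.993, 0.116], [-1.0, 0.002, -0.002]]
ft_force: [0.8, -0.7, 0.0]
opening: 0.122
[0.82, -29.43, -3.75, 4.69, 0.23, 0.11]
```

View pics/w8.png

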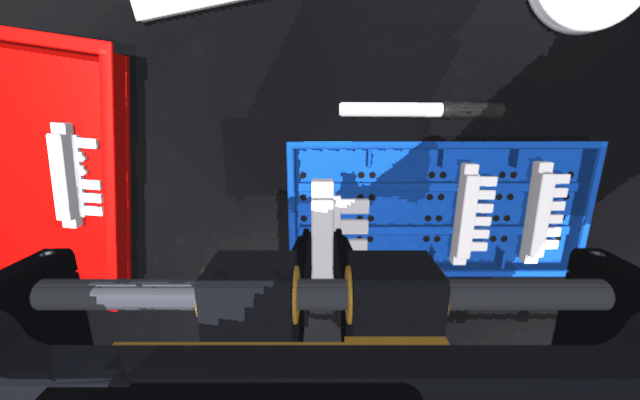

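Comb_b lies flat in the tray at (67,180), comb_d is in the grip, and both sound combs are in their lanes. The tray is next.

```bash
python3 -m creep '[[0.3,-4,-0.5,4.7,0,0],[0.3,-8,-1,4.7,0,0],[0.3,-12,-1.5,4.7,0,0],[0.3,-16,-2,4.7,0,0],[0.3,-20,-2.5,4.7,0,0]]' 1 >/dev/null;python3 d.py .465 -.43 .13 92
```

```text
[0.61, -9.31, -0.44, -0.0, 0.27, 0.13]
```

```bash
python3 -m creep '[[0.6,-4,-0.2,0,0,0],[0.6,-8,-0.4,0,0,0],[0.6,-9.3,-0.4,0,0,0],[0.6,-9.3,-0.4,0,0,0]]' 1 >/dev/null; python3 d.py .465 -.43 .0265 92
```

```text
[10.37, 0.31, -0.02, -0.18, 0.29, 0.18]
```

```bash
python3 -m creep '[[4,0,0,0,0,0],[7,0,0,0,0,0],[9,0.1,0,0,0.3,0],[10,0.2,0,0,0.3,0],[10.2,0.2,0,0,0.3,0]]' 1; python3 d.py .465 -.43 .0265 92
```

```text
time: 14.9
eef_pos: [0.465, -0.4292, 0.0269]
orientation: [[-0.002, -0.033, 0.999], [-0.001, 0.999, 0.033], [-1.0, -0.001, -0.002]]
ft_force: [-0.2, -0.3, -0.5]
opening: 0.122
[0.04, -0.08, 0.0, -0.12, -0.11, 0.04]
```

Release, rise and check the tray from the wrist and top cameras.

```bash
python3 -m creep '[[0.1,0,0,0,0,0],[0.1,0,0,0,0,0],[0.1,0,0,0,0,0]]' 0.7 >/dev/null;python3 -m creep '[[-2,0,0,0,0,0],[-5,0,0,0,0,0],[-9,0,0,0,0,0],[-13,0,0,0,0,0],[-17,0,0,0,0,0]]' 0.7
python3 - <<'E'
from h import *
c=cam('wrist','w9')
for r in robot.pinpoint('wrist','comb_d'): print(np.round(r['uv']),round(r['confidence'],2),at(c,r['uv'],.004)-np.array([.468,-.391,0]))
s=cam('side')['pixels'][140:320,230:400,::-1]; w=c['pixels'][:,:,::-1]
cv2.imwrite('pics/m9.png',np.hstack([cv2.resize(w,(480,300)),cv2.resize(s,(283,300))]))
E
python3 d.py .52 -.06 .20 6.8
```

```text
time: 15.57
eef_pos: [0.4654, -0.4288, 0.2005]
orientation: [[0.0, -0.033, 0.999], [-0.003, 0.999, 0.033], [-1.0, -0.003, 0.0]]
ft_force: [-0.2, -0.5, 0.2]
opening: 0.297
[392. 189.] 0.78 [0.00455447 0.03902734 0.004     ]
[324. 189.] 0.59 [ 0.00659671 -0.03588712  0.004     ]
[-0.08, 36.78, 6.58, 85.1, 0.55, 0.19]
```

View pics/m9.png

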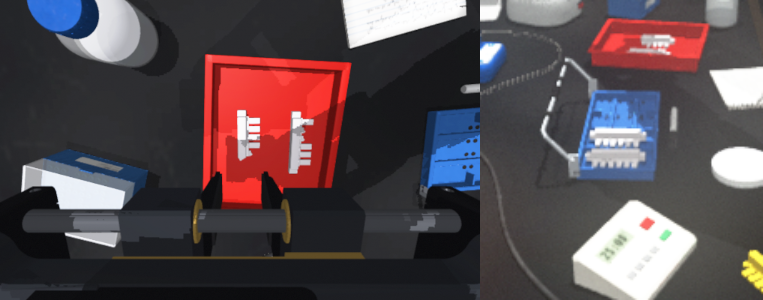

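Both damaged combs lie flat in the tray, spines at (243,135) and (295,142) in the left half. The bar is open and the sound combs are in place. Now I go to shut the bar.

```bash
python3 -m creep '[[0,41,10,85,0.5,0],[0,41,11.5,85,0.5,0],[0,41,11.5,85,0.5,0],[0,41,11.5,85,0.5,0],[0,41,11.5,85,0.5,0]]' 0.58 >/dev/null;python3 d.py .568 -.02 .20 6.8
```

```text
[-0.3, 20.63, -6.94, 50.01, 0.05, 0.14]
```

```bash
python3 -m creep '[[0,20.6,-6.9,50,0,0],[0,20.6,-6.9,50,0,0],[0,20.6,-6.9,50,0,0],[0,20.6,-6.9,50,0,0],[0,20.6,-6.9,50,0,0]]' 0.58 >/dev/null;python3 d.py .568 -.02 .20 6.8
```

```text
[-0.35, 1.64, -2.03, 17.1, 0.08, 0.16]
```

```bash
python3 -m creep '[[0,1.6,-2,17,0,0],[0,1.6,-2,17,0,0],[0,1.6,-2,17,0,0],[0,1.6,-2,17,0,0]]' 0.58
python3 - <<'E'
from h import *
c=cam('wrist','w10')
for r in robot.pinpoint('wrist','bar_grip')[:2]: print(np.round(r['uv']),round(r['confidence'],2),at(c,r['uv'],.082))
E
python3 d.py .568 -.02 .082 6.8
```

```text
time: 16.88
eef_pos: [0.5674, -0.0197, 0.1957]
orientation: [[-0.003, 0.993, 0.119], [-0.002, 0.119, -0.993], [-1.0, -0.004, 0.001]]
ft_force: [-0.2, 0.1, 0.1]
opening: 0.421
[322. 196.] 0.61 [ 0.56705956 -0.01708637  0.082     ]
[155. 194.] 0.35 [ 0.42542003 -0.03213136  0.082     ]
[11.4, 0.1, -0.06, 0.23, 0.09, 0.19]
```

```bash
python3 -m creep '[[4,0.1,0,0,0,0],[7.5,0.1,0,0,0,0],[10,0.1,0,0,0,0],[11,0.1,0,0,0,0],[11,0.1,0,0,0,0]]' 0.58;python3 -m creep '[[0,0,0,0,0,0],[0,0,0,0,0,0],[0,0,0,0,0,0],[0,0,0,0,0,0],[0,0,0,0,0,0]]' 1; python3 -c "
import numpy as np
for f in [131,115,100,85,70,55,40,25,12,0]:
    t=np.radians(f);t0=np.radians(131);print(f,'up',round(6.2*(np.sin(t)-np.sin(t0)),1),'x',round(6.2*(np.cos(t0)-np.cos(t)),1))"
```

```text
time: 17.4
eef_pos: [0.567, -0.0209, 0.084]
orientation: [[-0.007, 0.992, 0.123], [-0.001, 0.123, -0.992], [-1.0, -0.007, 0.0]]
ft_force: [0.0, 0.0, 0.5]
opening: 0.422
time: 17.82
eef_pos: [0.5674, -0.0209, 0.0849]
orientation: [[-0.006, 0.992, 0.123], [-0.002, 0.123, -0.992], [-1.0, -0.006, 0.001]]
ft_force: [-3.0, -2.1, 1.3]
opening: 0.127
131 up 0.0 x 0.0
115 up 0.9 x -1.4
100 up 1.4 x -3.0
85 up 1.5 x -4.6
70 up 1.1 x -6.2
55 up 0.4 x -7.6
40 up -0.7 x -8.8
25 up -2.1 x -9.7
12 up -3.4 x -10.1
0 up -4.7 x -10.3
```

```bash
python3 -m creep '[[-0.9,-1.4,0,0,0,0],[-1.4,-3,0,0,0,0],[-1.5,-4.6,0,0,0,0],[-1.1,-6.2,0,0,0,0],[-1.1,-6.2,0,0,0,0]]' 1; python3 d.py .465 -.0325 .0375 6.8
```

```text
time: 18.23
eef_pos: [0.5042, -0.0287, 0.0976]
orientation: [[-0.005, 0.992, 0.124], [-0.002, 0.124, -0.992], [-1.0, -0.005, 0.001]]
ft_force: [-5.8, 0.4, 17.1]
opening: 0.119
[6.03, -3.9, -0.11, 0.3, 0.08, 0.29]
```

```bash
python3 -m creep '[[0.8,-1.3,0,0,0,0],[1.8,-2.5,0,0,0,0],[3.2,-3.3,0,0,0,0],[4.5,-3.7,0,0,0,0],[5.2,-3.8,0,0,0,0]]' 1; python3 d.py .465 -.0325 .0375 6.8
```

```text
time: 18.65
eef_pos: [0.4652, -0.0334, 0.0454]
orientation: [[-0.006, 0.992, 0.123], [-0.002, 0.123, -0.992], [-1.0, -0.006, 0.001]]
ft_force: [-4.6, 0.9, 4.8]
opening: 0.118
[0.79, -0.0, -0.09, 0.29, 0.06, 0.35]
```

```bash
python3 -m creep '[[0.4,0,0,0,0,0],[0.6,0,0,0,0,0],[0.6,0,0,0,0,0]]' 1; python3 -m creep '[[0,0,0,0,0,0],[0,0,0,0,0,0],[0,0,0,0,0,0],[0,0,0,0,0,0]]' 0.65
```

```text
time: 18.9
eef_pos: [0.4647, -0.0334, 0.0393]
orientation: [[-0.008, 0.992, 0.124], [-0.002, 0.124, -0.992], [-1.0, -0.008, 0.001]]
ft_force: [-5.2, -2.4, 2.0]
opening: 0.118
time: 19.23
eef_pos: [0.4653, -0.0334, 0.0395]
orientation: [[-0.006, 0.992, 0.124], [-0.002, 0.124, -0.992], [-1.0, -0.007, 0.001]]
ft_force: [0.7, -0.0, 0.5]
opening: 0.323
```

Released; now rise straight up and check the bar and combs.

```bash
python3 -m creep '[[-2,0,0,0,0,0],[-5,0,0,0,0,0],[-9,0,0,0,0,0],[-13,0,0,0,0,0],[-16,0,0,0,0,0]]' 0.65; python3 -m creep '[[-3,0,0,0,0,0],[-6,0,0,0,0,0],[-6,0,0,0,0,0],[-6,0,0,0,0,0]]'
python3 - <<'E'
from h import *
np.set_printoptions(precision=3,suppress=True)
c=cam('wrist'); 
for r in robot.pinpoint('wrist','bar_grip')[:2]: print(np.round(r['uv']),round(r['confidence'],2),at(c,r['uv'],.036))
for r in robot.pinpoint('wrist','comb_a')[:4]: print(np.round(r['uv']),round(r['confidence'],2),at(c,r['uv'],.01))
s=cam('side')['pixels'][140:320,230:400,::-1]; w=c['pixels'][:,:,::-1]
for n,z in {'bar_grip':.036,'timer':0,'dye':0,'black_marker':0}.items():
  q=cam('side'); 
  for r in robot.pinpoint('side',n)[:1]: print(n,at(q,r['uv'],z))
cv2.imwrite('pics/m11.png',np.hstack([cv2.resize(w,(480,300)),cv2.resize(s,(283,300))]))
E
```

```text
time: 19.65
eef_pos: [0.4666, -0.0331, 0.2026]
orientation: [[-0.004, 0.992, 0.124], [-0.002, 0.124, -0.992], [-1.0, -0.004, 0.002]]
ft_force: [1.2, -1.0, 0.3]
opening: 0.353
time: 19.98
eef_pos: [0.4673, -0.033, 0.2639]
orientation: [[-0.0, 0.992, 0.124], [-0.003, 0.124, -0.992], [-1.0, -0.001, 0.003]]
ft_force: [-0.4, 0.1, -0.3]
opening: 0.349
[322. 171.] 0.62 [ 0.467 -0.029  0.036]
[321.  98.] 0.95 [0.455 0.054 0.01 ]
[326. 151.] 0.86 [ 0.469 -0.008  0.01 ]
bar_grip [ 0.461 -0.009  0.036]
timer [0.388 0.285 0.   ]
dye [0.672 0.177 0.   ]
black_marker [ 0.38  -0.061  0.   ]
```

View pics/m11.png

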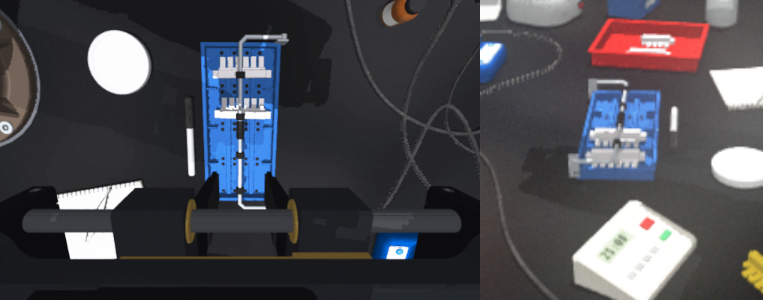

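```bash
python3 -c "
from rig import robot; print(robot.job_done())"
```

```text
the job is handed in; nothing more can be done
None
```

The job is done and handed in at about 20 s on the robot's clock (limit 72 s). I swung the bar open to its stop and moved comb_b (snapped teeth) and comb_d (lost end) to the red tray. Then I swung the bar shut over the two sound combs.

**Last checks, from the camera pictures:**
- **Reject tray:** both damaged combs lie flat, about (+5, +39) and (+7, -36) mm from the tray centre. I read this before shutting the bar. They still showed in the tray in the last picture.
- **Bar:** the wrist camera puts the grip at (0.467, -0.029), against (0.467, -0.033) at the start, so it is shut. The side camera's estimate was about 17 mm off in y from its own first reading. I put that down to network error, because the wrist measurement and both pictures show the bar shut.
- **Sound combs:** they measured within about 4 mm of their starting places.
- **Bystanders:** the timer, dye bottle and marker measured within about 7 mm of their first readings.

**One slip on the way:** coming down on comb_b, the tool overshot by 4 mm and pressed, probably on its teeth, with 46 N at the wrist. That is under the 120 N wrist limit. It is above the 40 N limit for the arm or gripper body, but I believe only the fingertips were touching. I backed off before gripping.

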